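Hang washed parts to dry, seal the solvent tub, set the timer

TASK

Hang every basket of washed clips by its handle on a hook of the drying stand, one basket to a hook, any hook. When all of them hang free, seal the solvent tub: press its four blue lid clips down flat, first two at opposite corners, then the other two. Last, turn the timer dial until its white pointer points at the orange tab; keep the baskets upright throughout so that nothing spills, and leave the other things on the bench alone.

Things in the scene. Friction and masses are not known exactly. Their poses are not given: they have to be found in the camera images.
- basket_red: loose upright dip basket of clips, red grip, 0.16 to 0.28 kg; may be absent. Origin mid underside, z up. Steel box 64 (x) by 84 (y) by 48 mm high; straps at y = -41, +41 carry a plastic grip bar along y: 14 mm thick (x), 86 long, top at z = 150. Window under the bar (z 50 to 110, 78 wide) looks along x: the hook goes through. Grip the bar's x faces at the middle, upper 25 mm only; either way round
- basket_red_seat (a point): middle of the underside of the bar of basket_red, 120.5 mm above its origin: the point that comes to rest on a hook. The underside is a shallow upside-down V, about 10 mm lower at the straps
- basket_yellow: loose upright dip basket of clips, yellow grip, 0.16 to 0.28 kg; may be absent. Origin mid underside, z up. Steel box 64 (x) by 84 (y) by 48 mm high; straps at y = -41, +41 carry a plastic grip bar along y: 14 mm thick (x), 86 long, top at z = 150. Window under the bar (z 50 to 110, 78 wide) looks along x: the hook goes through. Grip the bar's x faces at the middle, upper 25 mm only; either way round
- basket_yellow_seat (a point): middle of the underside of the bar of basket_yellow, 120.5 mm above its origin: the point that comes to rest on a hook. The underside is a shallow upside-down V, about 10 mm lower at the straps
- basket_green: loose upright dip basket of clips, green grip, 0.16 to 0.28 kg; may be absent. Origin mid underside, z up. Steel box 64 (x) by 84 (y) by 48 mm high; straps at y = -41, +41 carry a plastic grip bar along y: 14 mm thick (x), 86 long, top at z = 150. Window under the bar (z 50 to 110, 78 wide) looks along x: the hook goes through. Grip the bar's x faces at the middle, upper 25 mm only; either way round
- basket_green_seat (a point): middle of the underside of the bar of basket_green, 120.5 mm above its origin: the point that comes to rest on a hook. The underside is a shallow upside-down V, about 10 mm lower at the straps
- stand: fixed drying stand; origin on the bench below the middle of the row of hooks; y along the row; hooks point to its -x (towards the robot). Drip tray 380 mm (y) by 200 (x -70 to +130), 19 high; behind, a blower box 93 high (x from +62) and, at x = +85, a rail 266 high on posts at y = -175, +175, 280 high
- hook_0 (a point): top of the trough of hook 0, 259.5 mm above the bench, at stand y = 120, x = 0; axes as the stand's. Round steel, 9 mm thick; rises 16 mm from the trough to a red tip 21 mm in front (-x); the shank behind, to the rail, is 4 mm above the trough. A bar comes from the front along +x over the tip, 20 mm or more above its seat, then is lowered
- hook_1 (a point): top of the trough of hook 1, 259.5 mm above the bench, at stand y = 0, x = 0; axes as the stand's. Round steel, 9 mm thick; rises 16 mm from the trough to a red tip 21 mm in front (-x); the shank behind, to the rail, is 4 mm above the trough. A bar comes from the front along +x over the tip, 20 mm or more above its seat, then is lowered
- hook_2 (a point): top of the trough of hook 2, 259.5 mm above the bench, at stand y = -120, x = 0; axes as the stand's. Round steel, 9 mm thick; rises 16 mm from the trough to a red tip 21 mm in front (-x); the shank behind, to the rail, is 4 mm above the trough. A bar comes from the front along +x over the tip, 20 mm or more above its seat, then is lowered
- timer: fixed grey timer box, 100 x 100 x 50 mm; origin under its middle, z up
- dial_grip (a point): on the dial's axis, 80 mm above the bench: where to grip the dial's bar; axes as the timer box's (they do not turn with the dial)
- dial (a joint): angle of the black timer dial (rad), 0 to 3.6, growing clockwise seen from above; at 0 its white pointer points along the timer's +x. Stays where left (friction 0.06 N m). Disc 60 mm across, with a grip bar along the pointer 54 mm long, 14 mm wide, from 59 to 93 mm above the bench
- dial_pointer (a point): end of the dial's white pointer, 36 mm from the dial's axis; turns with the dial (its x points outward along the pointer)
- mark_tab: orange index tab on the timer box (fixed during a run, placed anew for each); origin on the dial's axis, its x points to the tab
- mark (a point): 36 mm from the dial's axis in the direction of the orange tab, same height as the pointer's end: the pointer's end comes here
- tub: fixed closed solvent tub, grey with a white lid, 130 (x) by 170 mm (y), lid top 77 mm above the bench; origin under its middle, z up. Four blue lid clips at the corners, hinged at x = -62 and +62, y = -52 and +52, z = 80 mm, on axes along y. Press points (18 mm inward of the hinges): x = -44 and +44, y = -52 and +52; a shut clip's upper face is at z = 84
- clip_0 (a joint): lid clip 0, at the tub's -x +y corner (opposite corner: clip 2): angle (rad), 0 = shut, flat on the lid; starts at 0.7 to 1.0, up to 1.3: its free end stands up over the lid. Plate 32 mm wide, 38 mm from hinge to free end, 5 mm thick. Push the plate down from above with closed fingers at its press point until it lies flat; 3 to 6 N, stays where left
- clip_1 (a joint): lid clip 1, at the tub's -x -y corner (opposite corner: clip 3): angle (rad), 0 = shut, flat on the lid; starts at 0.7 to 1.0, up to 1.3: its free end stands up over the lid. Plate 32 mm wide, 38 mm from hinge to free end, 5 mm thick. Push the plate down from above with closed fingers at its press point until it lies flat; 3 to 6 N, stays where left
- clip_2 (a joint): lid clip 2, at the tub's +x -y corner (opposite corner: clip 0): angle (rad), 0 = shut, flat on the lid; starts at 0.7 to 1.0, up to 1.3: its free end stands up over the lid. Plate 32 mm wide, 38 mm from hinge to free end, 5 mm thick. Push the plate down from above with closed fingers at its press point until it lies flat; 3 to 6 N, stays where left
- clip_3 (a joint): lid clip 3, at the tub's +x +y corner (opposite corner: clip 1): angle (rad), 0 = shut, flat on the lid; starts at 0.7 to 1.0, up to 1.3: its free end stands up over the lid. Plate 32 mm wide, 38 mm from hinge to free end, 5 mm thick. Push the plate down from above with closed fingers at its press point until it lies flat; 3 to 6 N, stays where left
- green_tape: roll of green tape, 80 mm across, 18 mm high, lying flat; bystander, origin under its middle
- oil_bottle: cream bottle with a pointed red cap, 52 mm across, 140 mm high, upright; bystander, origin under its middle
- masking_tape: roll of beige masking tape, 104 mm across, 24 mm high, lying flat; bystander, origin under its middle
Mind the look-alikes: they are no part of the job. What is shaped like the timer but brown or turquoise is not meant.

How it is judged:
On the way, in this order (a step that is already met when the one before it is completed fails the run):
1. all the baskets that are there hang on hooks, let go (((horizontal distance between basket_red_seat and hook_0 below 0.025 m and distance between basket_red_seat and hook_0 below 0.03 m) or (horizontal distance between basket_red_seat and hook_1 below 0.025 m and distance between basket_red_seat and hook_1 below 0.03 m) or (horizontal distance between basket_red_seat and hook_2 below 0.025 m and distance between basket_red_seat and hook_2 below 0.03 m)) and angle between each of basket_red, basket_yellow, basket_green's own z axis and vertical below 0.8 rad and contact force between the fingers and basket_red below 0.05 N and ((horizontal distance between basket_yellow_seat and hook_0 below 0.025 m and distance between basket_yellow_seat and hook_0 below 0.03 m) or (horizontal distance between basket_yellow_seat and hook_1 below 0.025 m and distance between basket_yellow_seat and hook_1 below 0.03 m) or (horizontal distance between basket_yellow_seat and hook_2 below 0.025 m and distance between basket_yellow_seat and hook_2 below 0.03 m)) and contact force between the fingers and basket_yellow below 0.05 N and ((horizontal distance between basket_green_seat and hook_0 below 0.025 m and distance between basket_green_seat and hook_0 below 0.03 m) or (horizontal distance between basket_green_seat and hook_1 below 0.025 m and distance between basket_green_seat and hook_1 below 0.03 m) or (horizontal distance between basket_green_seat and hook_2 below 0.025 m and distance between basket_green_seat and hook_2 below 0.03 m)) and contact force between the fingers and basket_green below 0.05 N), for 0.2 s.
2. two clips at opposite corners of the tub are shut (below 0.15 rad), the other two still open (above 0.35) (((value of joint each of clip_0, clip_2 below 0.15 rad and value of joint each of clip_1, clip_3 above 0.35 rad) or (value of joint each of clip_1, clip_3 below 0.15 rad and value of joint each of clip_0, clip_2 above 0.35 rad))), for 0.2 s.
3. all four clips are shut, let go (value of joint each of clip_0, clip_1, clip_2, clip_3 below 0.15 rad and contact force between the fingers and tub below 0.05 N), for 0.2 s.
4. the dial's pointer is at the orange tab, clips shut, all baskets still hanging, dial let go (all of step 1 and all of step 3 and horizontal distance between dial_pointer and mark below 0.0045 m and velocity of joint dial below 0.05 rad/s and contact force between the fingers and timer below 0.05 N), for 0.2 s.
At the end, for the whole second after the job is handed in: Every basket hangs on a hook: its seat point within 25 mm horizontally, 30 mm in all, of a trough, tilt under 0.8 rad (it may swing). All four clips are below 0.15 rad. The pointer's end is within 4.5 mm (7 degrees) of the mark. Baskets, clips and dial are let go (all of step 4); the robot touches nothing.
It fails at once if a basket is tipped so that its clips spill (more than about 70 degrees) (angle between any of basket_red, basket_yellow, basket_green's own z axis and vertical above 1.2 rad).
It fails at once if a bystander is pushed more than 30 mm or upset (distance of any of green_tape, oil_bottle, masking_tape from where it was at the start of the episode above 0.03 m or angle between oil_bottle's own z axis and vertical above 0.6 rad).
Of basket_red, basket_yellow, basket_green only 2 to 3 are there at a start; the rules pass over those that are not, and their reading is None.
At some moment in a run one of basket_red, basket_yellow, basket_green may be knocked a few centimetres aside while the robot is not near it.
It also fails if it takes over 208 s, if anything falls off the work surface, if the arm or the gripper's body presses on something with over 40 N, if the wrist force passes 120 N, or if a joint passes its speed limit or range.

ROBOT

A 6-joint arm with a two-finger parallel gripper is mounted at the origin on the work surface; the furniture and walls round the work are solid. World frame = base frame: x ahead of the robot, y to its left, z up, the work surface at z = 0. Lengths are in m, angles in rad, forces in N, time in s.
With the tool pointing down it reaches from about 0.35 to 0.975 m from the base axis. Payload 4.9 kg.
Tool frame: the origin (TCP) lies at the very end of the fingers, on their centre line; the grasp point (between the pads) lies 19 mm behind it (ctrl.grip_point_offset is the distance from the TCP to the grasp point, in m); z points along the fingers, y is the line along which they close (so a half turn about z gives the same grasp; the last joint's range is limited). The gripper opens to 85 mm and grips with 20 to 120 N. Pads are 22 mm wide; open, the fingers measure 114 mm over their backs; the gripper's body (76 mm by 85 mm) begins 54 mm behind the grasp point. The pads swing forward as they close: fully open they stand 13 mm farther back than shut.
Start: joints at [1.188, 0.053, 1.613, -0, 1.476, -0.119], TCP at [0.163, 0.603, 0.231] pointing down, gripper open.
Joint ranges: [-3.01, 3.01], [-1.01, 2.22], [0.06, 2.58], [-1.02, 4.17], [0.09, 2.62], [-3.14, 3.14]. Speed limits (rad/s): [2.57, 2.57, 3.14, 3.14, 3.14, 3.14].

INTERFACE

Orientations are given as a rotation vector (axis times angle).
In Python, from station import ctrl gives the robot as it stands.
- The arm moves only by the tool send_rows, never from a script. Its argument "rows" is a list of rows, each a list of 3 entries, a list of its own where there are three numbers: the finger opening in cm, from 0 to 8.54, then the shift along the tool's x, y, z in cm, then the turn about the tool's z in degrees. A call has 1 to 10 rows; each row shifts and turns the commanded pose from where the row before left it, along the tool's axes as they then stand; what a row does not reach is not made up. A row lasts 1/8 s, in which the tool goes at most 62.5 mm and 10.7 degrees, less where a joint would pass 70% of its speed; a pose out of reach is approached as far as the arm can. A call with a gripper value outside its range is refused whole. The fingers move at their own pace and stop on an object; "newtons" is the grip in N (left out, the last holds). Time passes only in rows, so rows that do not move let the fingers close. It gives the time, the measured TCP pose, the force, the opening and the grip force at its end, in the units of the state.
- ctrl.get_obs(): the state, without advancing time (a new reading comes with each control period).
- ctrl.get_image(name): name is "scene" or "top"; returns a dict with "frame" (400x640x3 uint8, red, green, blue), "range_z" (400x640 float32, m along the optical axis (not along the pixel's ray), 0 where there is no reading), "fx", "fy", "cx", "cy" (pixels), "cam_to_world" (4x4, takes a point from camera to world coordinates). Camera axes: x right, y down, z forward; pixel columns grow to the right and rows downward; lengths in m; the calibration is good to about 2 mm. A picture is of the moment at which its call begins.
- ctrl.finish_job(): hands the job in; it is judged then, once.
The state is a dict: "t": time; "q": joint angles; "dq": joint speeds; "effort": joint torques, N m; "tool_pos": TCP position; "tool_rot": TCP orientation; "contact_force": force on the tool from outside, world axes, zero at the start; "wrist_torque": the same for the moment, N m; "opening": finger opening in m; "grip_force": force on a finger pad.
Only numpy, scipy, OpenCV 4.12 (cv2) and the standard library are available. Lean on these libraries where they do the work, as an engineer would, in place of code of your own. Each camera call takes 0.05 s, during which the arm holds its last target. There are 200 camera calls.

## Working session

There is one attempt and no reset: what is moved stays moved. The work goes in short steps, Python scripts to look and compute and a tool call to move; the robot and the scene stay as the last step left them, time stands still between calls to the robot, and variables do not carry over. Pictures are saved under pics/ and viewed, at most 14 in all, crops included, and the job is handed in when it is done.

Besides the shell and the picture viewer there is one more tool, called after ">>>" by a JSON object that holds its "op" and its "data". send_rows: Moves the arm, as the interface text tells. Its arguments: {"type":"object","properties":{"rows":{"type":"array","items":{"type":"array"}},"newtons":{"type":"number"}},"required":["rows"]}

```bash
mkdir -p pics
cat > h.py <<'E'
import numpy as np,cv2
from station import ctrl
def grab(n):
    d=ctrl.get_image(n);z=d["range_z"];v,u=np.mgrid[0:400,0:640]
    P=np.stack([(u-d["cx"])/d["fx"]*z,(v-d["cy"])/d["fy"]*z,z],-1)
    T=np.array(d["cam_to_world"]);W=P@T[:3,:3].T+T[:3,3];W[z==0]=np.nan
    return d,W
def save(n,im): cv2.imwrite("pics/"+n+".png",cv2.cvtColor(im,cv2.COLOR_RGB2BGR))
E
python3 - <<'E'
from h import *
for n in("scene","top"):
    d,W=grab(n);save(n+"0",d["frame"]);np.savez(n+"0.npz",f=d["frame"],W=W);print(n,np.array(d["cam_to_world"]).round(2).tolist(),d["fx"])
o=ctrl.get_obs();print({k:np.round(v,3).tolist() for k,v in o.items()})
E
```

```text
scene [[-0.78, -0.4, 0.48, -0.46], [-0.62, 0.51, -0.6, 1.13], [-0.0, -0.76, -0.65, 1.37], [0.0, 0.0, 0.0, 1.0]] 499.5621304123857
top [[0.02, -0.99, 0.1, 0.35], [-1.0, -0.02, -0.0, 0.01], [0.0, -0.1, -0.99, 1.35], [0.0, 0.0, 0.0, 1.0]] 423.6729182257073
{'t': 0.1, 'q': [1.188, 0.053, 1.614, -0.0, 1.476, -0.119], 'dq': [0.002, 0.001, -0.005, 0.0, -0.002, 0.001], 'effort': [0.0, -39.491, -37.136, -0.0, 0.004, 0.0], 'tool_pos': [0.163, 0.603, 0.23], 'tool_rot': [-0.413, -3.114, 0.003], 'contact_force': [0.337, -0.054, 0.506], 'wrist_torque': [0.005, 0.058, -0.055], 'grip_force': 0.0, 'opening': 0.085}
```

View pics/scene0.png

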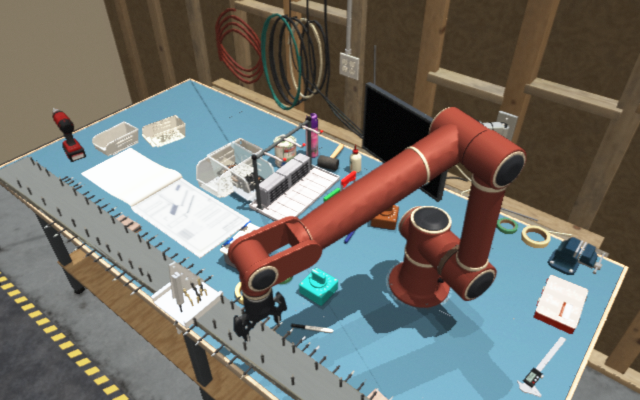

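View pics/top0.png

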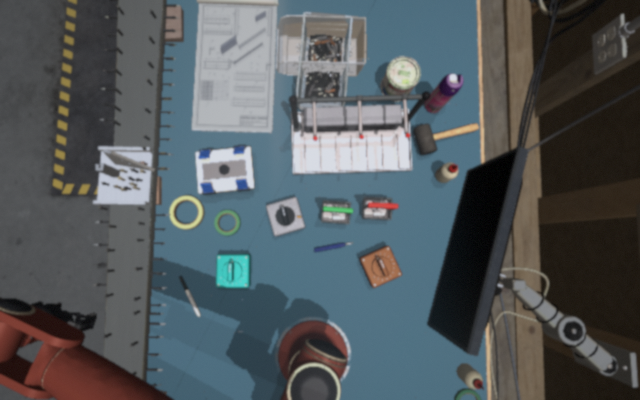

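Run:
```python
from h import *
d=np.load("top0.npz");f=d["f"]
a=cv2.resize(f[90:290,155:475],(800,500),interpolation=cv2.INTER_CUBIC);save("crop_top",a)
W=d["W"];hsv=cv2.cvtColor(f,cv2.COLOR_RGB2HSV)
for n in("top0","scene0"):
    d=np.load(n+".npz");W=d["W"];hsv=cv2.cvtColor(d["f"],cv2.COLOR_RGB2HSV)
    for c,lo,hi in(("red",0,6),("red2",172,180),("yellow",22,34),("green",50,75),("orange",8,20),("blue",108,125)):
        m=((hsv[...,0]>=lo)&(hsv[...,0]<=hi)&(hsv[...,1]>140)&(hsv[...,2]>90)).astype(np.uint8)
        k,L,s,ce=cv2.connectedComponentsWithStats(m)
        for i in range(1,k):
            if s[i,4]>=8:
                p=np.nanmedian(W[L==i],0)
                if 0.1<p[0]<1.2 and abs(p[1])<.7: print(n,c,ce[i].round(),s[i,4],p.round(3),np.nanpercentile(W[L==i][:,2],[5,95]).round(3))
```

```text
top0 red [452. 169.] 30 [ 0.569 -0.403  0.108] [0.103 0.116]
top0 red [383. 205.] 115 [ 0.454 -0.194  0.15 ] [0.138 0.153]
top0 red [ 30. 345.] 1426 [0.157 0.506 0.556] [0.533 0.564]
top0 red [ 27. 340.] 10 [0.145 0.575 0.471] [0.47  0.474]
top0 blue [238. 150.] 32 [0.618 0.232 0.099] [0.091 0.111]
top0 blue [204. 153.] 48 [0.607 0.334 0.098] [0.083 0.111]
top0 blue [241. 184.] 57 [0.515 0.221 0.097] [0.084 0.113]
top0 blue [207. 188.] 62 [0.503 0.323 0.097] [0.085 0.113]
scene0 red [355. 150.] 24 [ 0.567 -0.402  0.108] [0.097 0.123]
scene0 red [284. 159.] 8 [0.613 0.01  0.272] [0.124 0.278]
scene0 red [349. 178.] 104 [ 0.449 -0.187  0.142] [0.118 0.151]
scene0 green [331. 194.] 68 [ 0.438 -0.06   0.148] [0.139 0.153]
scene0 orange [388. 215.] 218 [ 0.252 -0.179  0.05 ] [0.041 0.061]
scene0 blue [348. 238.] 30 [ 0.323 -0.018  0.011] [0.007 0.018]
scene0 blue [227. 242.] 13 [0.593 0.349 0.105] [0.092 0.109]
```

View pics/crop_top.png

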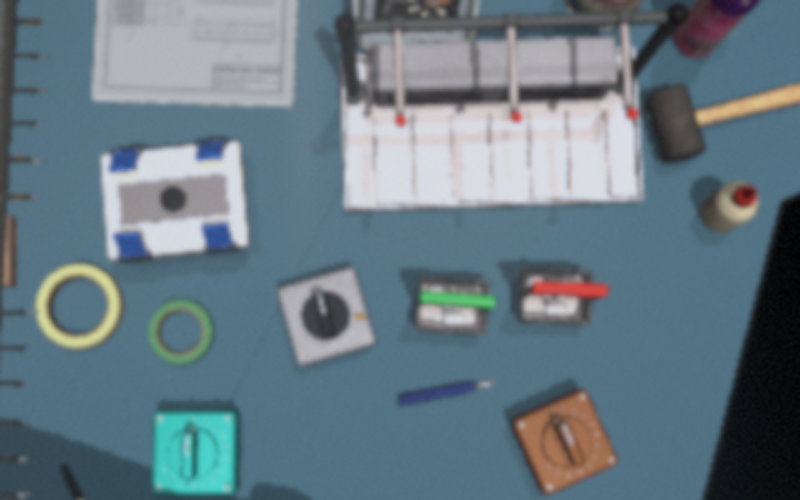

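```bash
cat >> h.py <<'E'
def bar(W,x,y,r=.08):
    "bar centre and long-axis angle from points at bar height near x,y"
    m=(np.hypot(W[...,0]-x,W[...,1]-y)<r)&(W[...,2]>.135)&(W[...,2]<.165)
    p=W[m]; (c,s,a)=cv2.minAreaRect((p[:,:2]*1000).astype(np.float32))
    _,v=np.linalg.eigh(np.cov(p[:,:2].T)); v=v[:,1]
    return np.round(c,1),np.round(s,1),np.degrees(np.arctan2(v[1],v[0])).round(1),len(p),np.median(p[:,2]).round(4)
E
python3 - <<'E'
from h import *
for n in("top0","scene0"):
    d=np.load(n+".npz");W=d["W"];f=d["f"];hsv=cv2.cvtColor(f,cv2.COLOR_RGB2HSV)
    print(n)
    for x,y in((.44,-.067),(.45,-.18)): print("bar",*bar(W,x,y))
    if n=="top0":
        V=W[185:255,255:320];z=V[...,2]
        p=V[(z>.044)&(z<.056)];print("timer",cv2.minAreaRect((p[:,:2]*1000).astype(np.float32)))
        p=V[(z>.078)&(z<.1)];print("dialbar",cv2.minAreaRect((p[:,:2]*1000).astype(np.float32)),np.median(p[:,2]))
        V=W[140:200,185:260];p=V[(V[...,2]>.07)&(V[...,2]<.08)];print("tub",cv2.minAreaRect((p[:,:2]*1000).astype(np.float32)))
        V=W[110:180,280:420];z=V[...,2];p=V[(z>.012)&(z<.026)];print("tray",cv2.minAreaRect((p[:,:2]*1000).astype(np.float32)))
        V=W[85:115,280:430];p=V[(V[...,2]>.25)];print("rail",cv2.minAreaRect((p[:,:2]*1000).astype(np.float32)))
    # red tips
    R=f.astype(int);m=((R[...,0]-np.maximum(R[...,1],R[...,2]))>50)&(W[...,2]>.255)&(W[...,2]<.30)&(W[...,0]>.5)&(W[...,0]<.75)
    k,L,s,c=cv2.connectedComponentsWithStats(m.astype(np.uint8))
    for i in range(1,k):print("tip",c[i].round(),s[i,4],np.nanmean(W[L==i],0).round(4))
d=np.load("top0.npz");f=d["f"]
save("dial",cv2.resize(f[190:245,255:315],(660,600),interpolation=cv2.INTER_CUBIC))
E
```

```text
top0
bar [441.9 -63. ] [83.  14.4] 86.5 154 0.1491
bar [ 452.5 -166. ] [ 23.9 132.6] 92.7 166 0.1489
timer ((426.52276611328125, 91.33916473388672), (98.4811782836914, 99.51039123535156), 17.38191032409668)
dialbar ((426.74639892578125, 91.35486602783203), (52.650814056396484, 13.803123474121094), 14.889744758605957) 0.09124864030586177
tub ((563.0997314453125, 277.41973876953125), (139.2417755126953, 170.60794067382812), 6.906575679779053)
tray ((670.34765625, -123.76963806152344), (200.04823303222656, 405.532958984375), 1.9340412616729736)
rail ((708.4552001953125, -109.40773010253906), (57.36186218261719, 366.3668518066406), 2.841287136077881)
tip [407. 135.] 15 [ 0.6276 -0.2341  0.2736]
tip [361. 136.] 13 [ 0.6208 -0.115   0.2739]
tip [315. 138.] 13 [0.6152 0.0058 0.2754]
scene0
bar [440.4 -79.1] [ 24.4 133.8] 90.9 88 0.1474
bar [ 451.8 -165.9] [ 21.2 130. ] 90.7 79 0.1467
tip [321. 131.] 8 [ 0.6258 -0.2303  0.2714]
tip [303. 144.] 6 [ 0.6189 -0.1102  0.2726]
tip [284. 159.] 8 [0.6131 0.0097 0.2716]
```

View pics/dial.png

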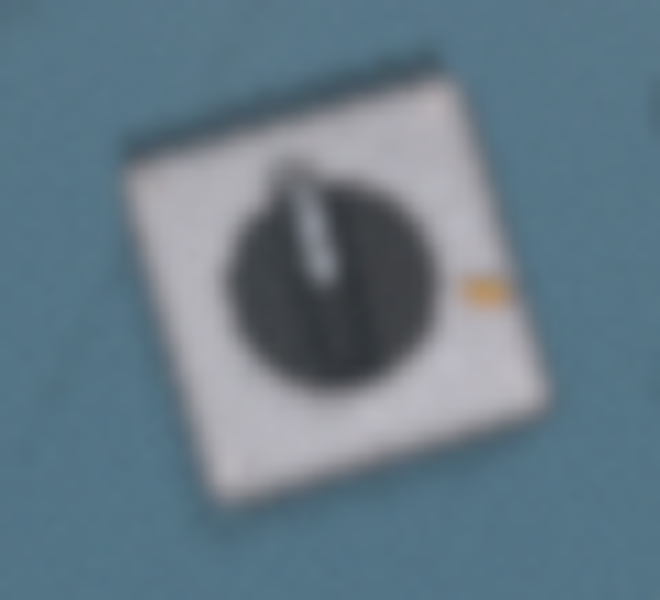

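```bash
cat >> h.py <<'E'
from scipy.spatial.transform import Rotation as R_
def go(x,y,z,psi=None):
    "remaining shift (cm, tool axes) and turn (deg) to TCP x,y,z with tool y at world angle psi (deg); use before any turn"
    o=ctrl.get_obs();R=R_.from_rotvec(o["tool_rot"]).as_matrix()
    p=np.degrees(np.arctan2(R[1,1],R[0,1]));d=R.T@(np.array([x,y,z])-o["tool_pos"])*100
    t=None if psi is None else round((p-psi+90)%180-90,1)
    print("t",round(o["t"],2),"pos",np.round(o["tool_pos"],4),"psi",p.round(1),"tilt",R[2,2].round(4),"shift cm",d.round(2),"turn",t,"open",round(o["opening"],4),"q",np.round(o["q"],2),"F",np.round(o["contact_force"],1),"grip",round(o["grip_force"],1))
E
python3 - <<'E'
from h import *
W=np.load("top0.npz")["W"]
print(bar(W,.441,-.063,.055));print(bar(W,.453,-.19,.055));W=np.load("scene0.npz")["W"];print(bar(W,.441,-.063,.055),bar(W,.453,-.19,.055))
go(.44,-.064,.25,-3.5)
E
```

```text
(array([441.9, -63. ]), array([83. , 14.4]), np.float64(86.5), 154, np.float64(0.1491))
(array([ 455.5, -190.6]), array([83. , 14.1]), np.float64(88.5), 158, np.float64(0.1489))
(array([438.8, -57.2]), array([88.5, 17.5]), np.float64(85.8), 83, np.float64(0.1476)) (array([ 453.2, -186.5]), array([19.6, 89. ]), np.float64(88.8), 77, np.float64(0.1467))
t 0.1 pos [0.1627 0.6029 0.2302] psi 74.9 tilt -1.0 shift cm [-44.15 -57.15  -1.89] turn 78.4 open 0.0854 q [ 1.19  0.05  1.61 -0.    1.48 -0.12] F [ 0.3 -0.1  0.5] grip 0.0
```

>>> {"op": "send_rows", "data": {"newtons": 60, "rows": [[8.5,[0,0,-1.5],9.8],[8.5,[0,0,-1.5],9.8],[8.5,[0,0,-1.5],9.8],[8.5,[0,0,-1.5],9.8],[8.5,[0,0,-1.5],9.8],[8.5,[0,0,0],9.8],[8.5,[0,0,0],9.8],[8.5,[0,0,0],9.8]]}}

```text
t: 1.1
tool_pos: [0.1628, 0.6031, 0.3055]
tool_rot: [2.294, 2.145, -0.002]
contact_force: [0.3, -0.1, -0.9]
opening: 0.0851
grip_force: 0.0
```

```bash
python3 -c "
from h import *
go(.44,-.064,.25,-3.5)"
```

```text
t 1.1 pos [0.1628 0.6031 0.3055] psi -3.8 tilt -1.0 shift cm [-64.7   32.12   5.62] turn -0.3 open 0.0851 q [1.19 0.02 1.52 0.   1.6  1.25] F [ 0.3 -0.1 -0.9] grip 0.0
```

>>> {"op": "send_rows", "data": {"rows": [[8.5,[-5.6,2.7,0],0],[8.5,[-5.6,2.7,0],0],[8.5,[-5.6,2.7,0],0],[8.5,[-5.6,2.7,0],0],[8.5,[-5.6,2.7,0],0],[8.5,[-5.6,2.7,0],0],[8.5,[-5.6,2.7,0],0],[8.5,[-5.6,2.7,0],0],[8.5,[-5.6,2.7,0],0],[8.5,[-5.6,2.7,0],0]]}}

```text
t: 2.35
tool_pos: [0.3983, 0.0258, 0.3061]
tool_rot: [2.289, 2.152, 0.001]
contact_force: [1.1, 0.6, 0.8]
opening: 0.085
grip_force: 0.0
```

```bash
python3 -c "
from h import *
d,W=grab('scene');save('s1',d['frame'])
print(bar(W,.441,-.063,.055),bar(W,.453,-.19,.055))
go(.441,-.062,.132,-3.5)"
```

```text
(array([441.6, -58. ]), array([89.9, 25.2]), np.float64(85.8), 95, np.float64(0.1473)) (array([ 454.4, -187.2]), array([22.4, 96.2]), np.float64(89.7), 82, np.float64(0.1461))
t 2.4 pos [0.3999 0.0193 0.3056] psi -4.1 tilt -1.0 shift cm [-7.72  4.67 17.4 ] turn -0.6 open 0.0845 q [-0.13 -0.55  1.99 -0.01  1.7  -0.06] F [-0.4 -4.5  0.6] grip 0.0
```

View pics/s1.png

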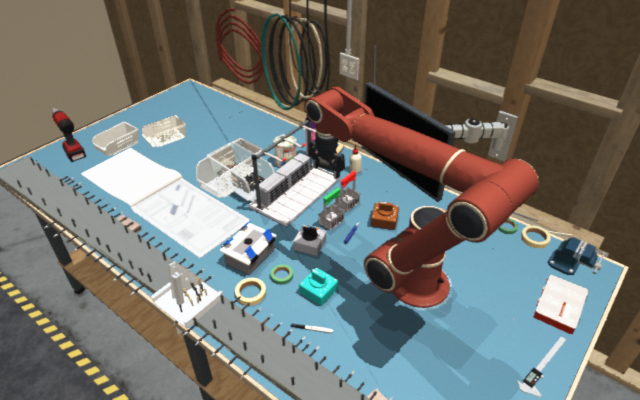

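>>> {"op": "send_rows", "data": {"rows": [[8.5,[-3.9,2.3,4],-0.6],[8.5,[-3.8,2.4,4],0],[8.5,[0,0,0],0],[8.5,[0,0,0],0]]}}

```text
t: 2.9
tool_pos: [0.4406, -0.0512, 0.2266]
tool_rot: [-2.277, -2.164, -0.0]
contact_force: [-0.7, -0.2, -0.2]
opening: 0.0848
grip_force: 0.0
```

```bash
python3 -c "
from h import *
go(.441,-.062,.131,-3.5)"
```

```text
t 2.9 pos [ 0.4406 -0.0512  0.2266] psi -2.9 tilt -1.0 shift cm [-1.08  0.09  9.56] turn 0.6 open 0.0848 q [-0.28 -0.4   2.02  0.    1.52 -0.23] F [-0.7 -0.2 -0.2] grip 0.0
```

>>> {"op": "send_rows", "data": {"rows": [[8.5,[-1.1,0.1,2],0.6],[8.5,[0,0,3],0],[8.5,[0,0,2.5],0],[8.5,[0,0,2],0],[8.5,[0,0,0],0],[1.2,[0,0,0],0],[1.2,[0,0,0],0],[1.2,[0,0,0],0],[1.2,[0,0,0],0],[1.2,[0,0,0],0]]}}

```text
t: 4.15
tool_pos: [0.4413, -0.0628, 0.1318]
tool_rot: [2.288, 2.152, 0.0]
contact_force: [-1.9, 0.6, 2.3]
opening: 0.0129
grip_force: 44.8
```

>>> {"op": "send_rows", "data": {"rows": [[0.8,[0,0,0],0],[0.8,[0,0,0],0],[0.8,[0,0,-0.5],0],[0.8,[0,0,-1],0],[0.8,[0,0,-2],0],[0.8,[0,0,-3],0],[0.8,[0,0,-4],0],[0.8,[0,0,-4],0],[0.8,[0,0,0],0],[0.8,[0,0,0],0]]}}

```text
t: 5.4
tool_pos: [0.4406, -0.0625, 0.2749]
tool_rot: [-2.287, -2.151, 0.001]
contact_force: [-0.6, -0.9, -2.8]
opening: 0.0128
grip_force: 58.6
```

```bash
python3 -c "
from h import *
d,W=grab('scene');save('s2',d['frame'][100:260,220:460]);save('s2',cv2.resize(d['frame'][80:280,200:460],(780,600)))
go(.525,.009,.311,3)"
```

```text
t 5.45 pos [ 0.4403 -0.0624  0.2741] psi -3.5 tilt -1.0 shift cm [ 7.65  8.01 -3.71] turn -6.5 open 0.0126 q [-0.31 -0.42  1.95  0.    1.61 -0.25] F [-0.2 -0.3 -3.4] grip 58.6
```

View pics/s2.png

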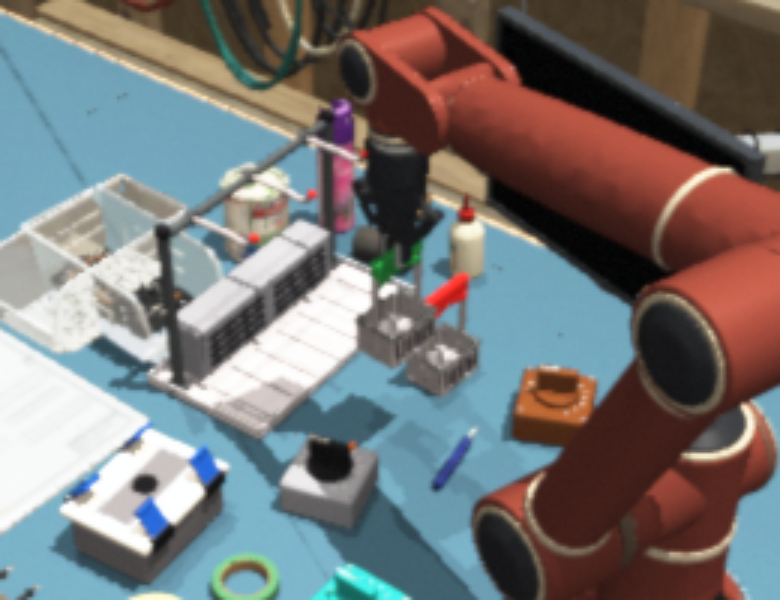

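>>> {"op": "send_rows", "data": {"rows": [[0.8,[0,0,-1.5],0],[0.8,[0,0,-1.5],0],[0.8,[2,2,0],0],[0.8,[2.5,2.5,0],0],[0.8,[2,2,0],0],[0.8,[1,1,0],0],[0.8,[0,0,0],-3],[0.8,[0,0,0],-3.5],[0.8,[0,0,0],0],[0.8,[0,0,0],0]]}}

```text
t: 6.7
tool_pos: [0.5206, 0.0073, 0.3066]
tool_rot: [2.164, 2.277, -0.0]
contact_force: [-0.7, 0.5, -2.1]
opening: 0.0124
grip_force: 58.8
```

```bash
python3 -c "
from h import *
go(.635,.009,.300,3)
for n in ('top','scene'):
  d,W=grab(n)
  m=(np.hypot(W[...,0]-.515,W[...,1]-.009)<.06);p=W[m];c=d['frame'][m].astype(int);g=(c[:,1]-c[:,0]>60)&(c[:,1]-c[:,2]>60);q=p[g];print(n,len(q),q.min(0),q.max(0),q.mean(0))
"
```

```text
t 6.7 pos [0.5206 0.0073 0.3066] psi 2.9 tilt -1.0 shift cm [-0.42 11.44  0.66] turn -0.1 open 0.0124 q [-0.13 -0.23  1.76 -0.    1.62 -0.18] F [-0.7  0.5 -2.1] grip 58.8Traceback (most recent call last):
  File "<string>", line 6, in <module>
    m=(np.hypot(W[...,0]-.515,W[...,1]-.009)<.06);p=W[m];c=d['frame'][m].astype(int);g=(c[:,1]-c[:,0]>60)&(c[:,1]-c[:,2]>60);q=p[g];print(n,len(q),q.min(0),q.max(0),q.mean(0))
                                                                                                                                                   ~~~~~^^^
    return umr_minimum(a, axis, None, out, keepdims, initial, where)
ValueError: zero-size array to reduction operation minimum which has no identity
```

>>> {"op": "send_rows", "data": {"rows": [[0.8,[-0.4,2.5,0],0],[0.8,[0,3,0],0],[0.8,[0,3,0],0],[0.8,[0,2,0],0],[0.8,[0,0.9,0],0],[0.8,[0,0,0],0],[0.8,[0,0,1],0],[0.8,[0,0,0.9],0],[0.8,[0,0,0.6],0],[0.8,[0,0,0],0]]}}

```text
t: 8.0
tool_pos: [0.634, 0.0096, 0.2802]
tool_rot: [-2.162, -2.278, 0.002]
contact_force: [0.1, 1.4, -2.9]
opening: 0.0125
grip_force: 58.9
```

```bash
python3 -c "
from h import *
go(.635,.009,.276,3)
d,W=grab('scene');save('s3',cv2.resize(d['frame'][110:210,230:360],(780,600),interpolation=cv2.INTER_CUBIC))
"
```

```text
t 8.0 pos [0.634  0.0096 0.2802] psi 3.0 tilt -1.0 shift cm [-0.06  0.09  0.42] turn -0.0 open 0.0125 q [-0.1   0.05  1.53 -0.    1.56 -0.15] F [ 0.1  1.4 -2.9] grip 58.9
```

View pics/s3.png

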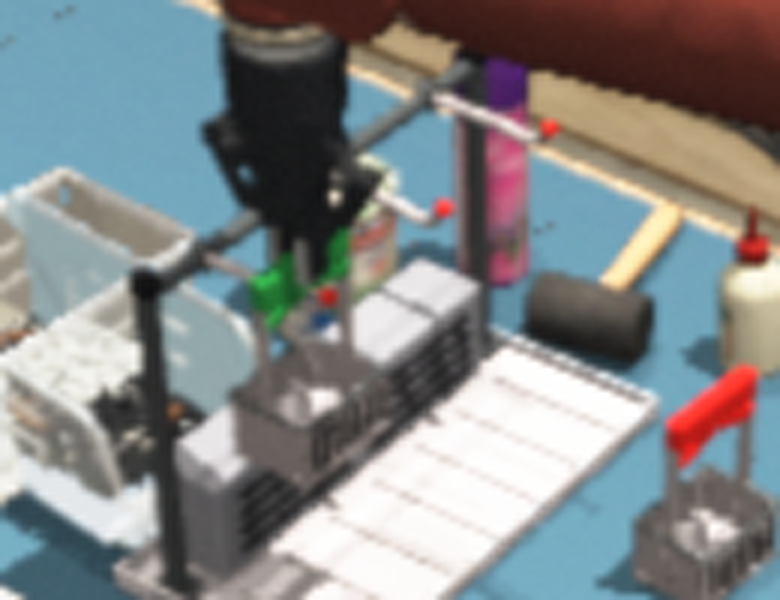

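>>> {"op": "send_rows", "data": {"rows": [[0.8,[0,0,0.4],0],[0.8,[0,0,0],0],[2.5,[0,0,0],0],[4,[0,0,0],0],[4,[0,0,0],0],[4,[0,0,-1],0],[4,[0,0,-2],0],[4,[0,0,-3],0],[4,[0,0,-3],0],[4,[0,0,0],0]]}}

```text
t: 9.3
tool_pos: [0.636, 0.0094, 0.3729]
tool_rot: [2.158, 2.274, 0.008]
contact_force: [-0.8, 0.1, 0.3]
opening: 0.0402
grip_force: 0.0
```

```bash
python3 -c "
from h import *
go(.455,-.189,.29,-1.2)
d,W=grab('scene');save('s4',cv2.resize(d['frame'][110:210,230:360],(780,600),interpolation=cv2.INTER_CUBIC))
print(bar(W,.454,-.189,.055))
d,W=grab('top');print(bar(W,.454,-.189,.055))
"
```

```text
t 9.3 pos [0.636  0.0094 0.3729] psi 3.0 tilt -1.0 shift cm [-18.86 -19.18   8.16] turn 4.2 open 0.0402 q [-0.1   0.03  1.41  0.    1.7  -0.15] F [-0.8  0.1  0.3] grip 0.0
(array([ 453.9, -187.5]), array([19. , 90.4]), np.float64(90.1), 79, np.float64(0.1454))
(array([ 455.7, -190.7]), array([82.8, 14.3]), np.float64(88.3), 159, np.float64(0.1485))
```

View pics/s4.png

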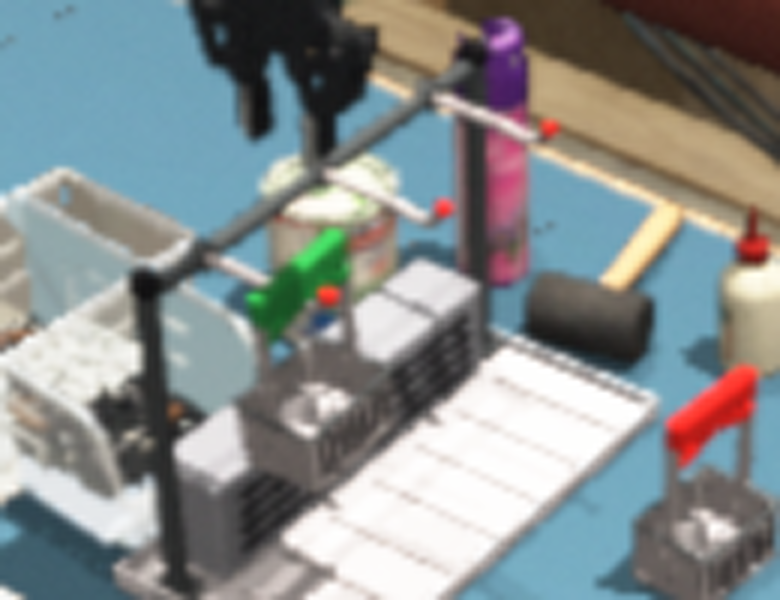

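Green hangs on hook 0 (tip at ~(328,297)). Red is still at (0.455,-0.190).

>>> {"op": "send_rows", "data": {"rows": [[4,[-3,-3.1,0],0],[6,[-4,-4,0],0],[8.5,[-4,-4,0],0],[8.5,[-4,-4,2],0],[8.5,[-3,-3,2],0],[8.5,[-0.9,-1.1,4],0],[8.5,[0,0,0],4.2],[8.5,[0,0,0],0],[8.5,[0,0,0],0]]}}

```text
t: 10.52
tool_pos: [0.4529, -0.1891, 0.2872]
tool_rot: [-2.243, -2.199, 0.0]
contact_force: [0.8, -0.3, 0.6]
opening: 0.0848
grip_force: 0.0
```

```bash
python3 -c "
from h import *
go(.455,-.190,.131,-1.2)
d,W=grab('scene');print(bar(W,.454,-.189,.055))
"
```

```text
t 10.53 pos [ 0.4529 -0.1891  0.2872] psi -1.1 tilt -1.0 shift cm [-0.09  0.22 15.62] turn 0.1 open 0.0848 q [-0.55 -0.3   1.85  0.    1.6  -0.53] F [ 0.8 -0.3  0.6] grip 0.0
(array([ 450.8, -186.6]), array([22. , 90.3]), np.float64(89.1), 79, np.float64(0.147))
```

>>> {"op": "send_rows", "data": {"rows": [[8.5,[-0.1,0.2,4.6],0],[8.5,[0,0,4],0],[8.5,[0,0,4],0],[8.5,[0,0,2],0],[8.5,[0,0,1],0],[8.5,[0,0,0],0],[1.2,[0,0,0],0],[0.8,[0,0,0],0],[0.8,[0,0,0],0],[0.8,[0,0,0],0]]}}

```text
t: 11.82
tool_pos: [0.4548, -0.1904, 0.1318]
tool_rot: [2.245, 2.197, -0.0]
contact_force: [-7.0, -0.6, 10.2]
opening: 0.0124
grip_force: 61.3
```

>>> {"op": "send_rows", "data": {"rows": [[0.8,[0,0,0],0],[0.8,[0,0,0],0],[0.8,[0,0,-0.5],0],[0.8,[0,0,-1],0],[0.8,[0,0,-3],0],[0.8,[0,0,-4],0],[0.8,[0,0,-4],0],[0.8,[0,0,-4],0],[0.8,[0,0,-1],-4.1],[0.8,[0,0,0],0]]}}

```text
t: 13.08
tool_pos: [0.4551, -0.1904, 0.3079]
tool_rot: [2.164, 2.274, 0.001]
contact_force: [1.1, 0.7, -2.1]
opening: 0.0129
grip_force: 59.4
```

```bash
python3 -c "
from h import *
go(.54,-.2365,.306,3)
"
```

```text
t 13.07 pos [ 0.4551 -0.1904  0.3079] psi 2.8 tilt -1.0 shift cm [-5.02  8.25  0.21] turn -0.2 open 0.0129 q [-0.55 -0.3   1.81  0.    1.63 -0.6 ] F [ 1.1  0.7 -2.1] grip 59.4
```

>>> {"op": "send_rows", "data": {"rows": [[0.8,[-1,2,0],0],[0.8,[-2,3,0],0],[0.8,[-1.5,2.3,0],0],[0.8,[-0.5,1,0],0],[0.8,[0,0,0],0],[0.8,[0,0,0],0]]}}

```text
t: 13.82
tool_pos: [0.5396, -0.2355, 0.3061]
tool_rot: [-2.164, -2.276, 0.0]
contact_force: [-0.0, -0.3, -2.6]
opening: 0.0123
grip_force: 59.4
```

```bash
python3 -c "
from h import *
go(.6475,-.231,.2765,3)
"
```

```text
t 13.82 pos [ 0.5396 -0.2355  0.3061] psi 2.9 tilt -1.0 shift cm [-0.09 10.81  2.95] turn -0.1 open 0.0123 q [-0.54 -0.07  1.61 -0.    1.6  -0.59] F [-0.  -0.3 -2.6] grip 59.4
```

>>> {"op": "send_rows", "data": {"rows": [[0.8,[-0.1,2.5,0],0],[0.8,[0,3,0],0],[0.8,[0,3,0],0],[0.8,[0,1.6,0],0],[0.8,[0,0.7,0],0],[0.8,[0,0,0],0],[0.8,[0,0,1],0],[0.8,[0,0,0.9],0],[0.8,[0,0,0.6],0],[0.8,[0,0,0],0]]}}

```text
t: 15.08
tool_pos: [0.6475, -0.2314, 0.28]
tool_rot: [-2.164, -2.275, 0.001]
contact_force: [-0.4, -0.0, -1.3]
opening: 0.0126
grip_force: 59.4
```

```bash
python3 -c "
from h import *
go(.6475,-.231,.2765,3)
d,W=grab('scene');save('s5',cv2.resize(d['frame'][90:200,250:380],(709,600),interpolation=cv2.INTER_CUBIC))
"
```

```text
t 15.07 pos [ 0.6475 -0.2314  0.28  ] psi 2.9 tilt -1.0 shift cm [ 0.04 -0.    0.35] turn -0.1 open 0.0126 q [-0.45  0.18  1.4  -0.    1.57 -0.5 ] F [-0.4 -0.  -1.3] grip 59.4
```

View pics/s5.png

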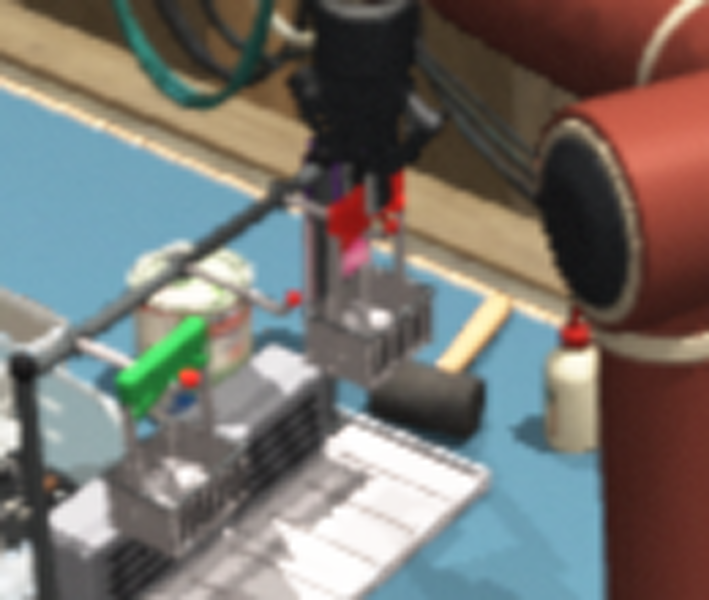

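>>> {"op": "send_rows", "data": {"rows": [[0.8,[0,0,0.4],0],[0.8,[0,0,0],0],[2.5,[0,0,0],0],[4,[0,0,0],0],[4,[0,0,0],0],[4,[0,0,-1],0],[4,[0,0,-2],0],[4,[0,0,-3],0],[4,[0,0,-3],0],[4,[0,0,0],0]]}}

```text
t: 16.38
tool_pos: [0.6493, -0.2321, 0.3733]
tool_rot: [2.159, 2.271, 0.004]
contact_force: [0.4, 0.2, 0.0]
opening: 0.0402
grip_force: 0.0
```

```bash
python3 -c "
from h import *
go(.54,0.15,.30,5)
d,W=grab('scene');f=d['frame'];save('s6',cv2.resize(f[90:200,250:380],(709,600),interpolation=cv2.INTER_CUBIC))
hsv=cv2.cvtColor(f,cv2.COLOR_RGB2HSV)
y=(hsv[...,0]>=20)&(hsv[...,0]<=34)&(hsv[...,1]>150)&(hsv[...,2]>110);print('yellow px',y.sum(),np.argwhere(y)[:5].tolist())
d,W=grab('top');np.savez('top1.npz',f=d['frame'],W=W);f=d['frame']
V=W[135:205,180:265];z=V[...,2];p=V[(z>.070)&(z<.0795)];r=cv2.minAreaRect((p[:,:2]*1000).astype(np.float32));print(r,len(p))
h=cv2.cvtColor(f,cv2.COLOR_RGB2HSV);m=((h[...,0]>=105)&(h[...,0]<=125)&(h[...,1]>120)&(W[...,2]>.078)).astype(np.uint8)
k,L,s,c=cv2.connectedComponentsWithStats(m)
for i in range(1,k):
  if s[i,4]>20: q=W[L==i];print(c[i].round(),s[i,4],q.mean(0).round(4),q.min(0).round(3),q.max(0).round(3))
"
```

```text
t 16.38 pos [ 0.6493 -0.2321  0.3733] psi 2.9 tilt -1.0 shift cm [38.75 -9.04  7.09] turn -2.1 open 0.0402 q [-0.45  0.15  1.27 -0.    1.71 -0.5 ] F [0.4 0.2 0. ] grip 0.0
yellow px 1 [[157, 284]]
((563.0037231445312, 277.7213134765625), (138.20327758789062, 170.66773986816406), 6.904876708984375) 1657
[238. 150.] 46 [0.6194 0.2319 0.0987] [0.609 0.22  0.084] [0.63  0.245 0.115]
[204. 153.] 60 [0.606  0.3343 0.0973] [0.593 0.32  0.082] [0.62  0.347 0.111]
[242. 184.] 73 [0.5151 0.2196 0.0969] [0.505 0.207 0.081] [0.526 0.232 0.114]
[207. 188.] 77 [0.5022 0.3226 0.096 ] [0.491 0.309 0.08 ] [0.512 0.336 0.114]
```

View pics/s6.png

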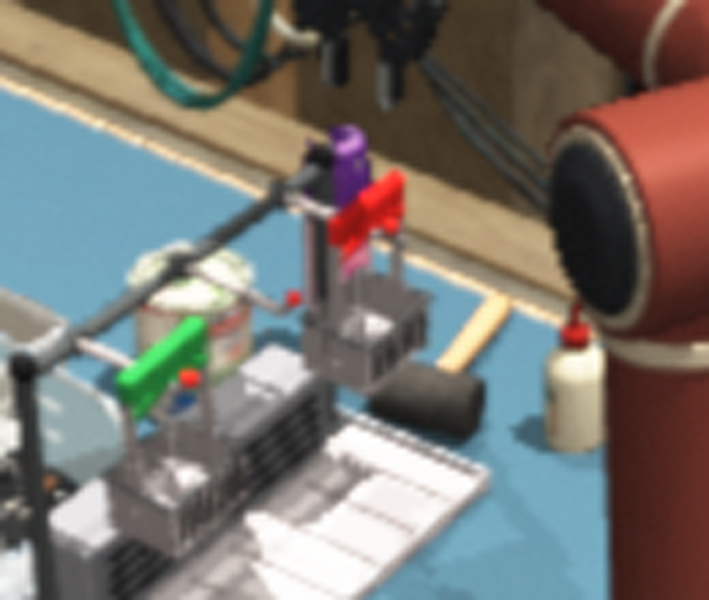

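>>> {"op": "send_rows", "data": {"rows": [[4,[4,0,0],0],[2,[5.5,0,0],0],[0,[5.5,-0.5,0],0],[0,[5.5,-1,0],0],[0,[5.5,-1,0],0],[0,[5.5,-1,0],0],[0,[5.5,-1,0],0],[0,[5,-1,0],0],[0,[3,-0.5,0],0],[0,[0,0,0],0]]}}

```text
t: 17.73
tool_pos: [0.5643, 0.2165, 0.3653]
tool_rot: [-2.16, -2.279, 0.004]
contact_force: [-0.0, -0.6, -0.8]
opening: -0.0001
grip_force: 0.0
```

>>> {"op": "send_rows", "data": {"rows": [[0,[0,0,0],-10],[0,[0,0,0],-10],[0,[0,0,0],-10],[0,[0,0,-0.5],-10],[0,[0,0,0],-10],[0,[0,0,0],-10],[0,[0,0,0],-10],[0,[0,0,0],-10],[0,[0,0,0],-10],[0,[0,0,0],-4]]}}

```text
t: 18.98
tool_pos: [0.5656, 0.2133, 0.3709]
tool_rot: [0.19, -3.134, 0.001]
contact_force: [-0.5, 0.7, -0.4]
opening: -0.0
grip_force: 0.0
```

```bash
python3 -c "
from h import *
go(.612,.2308,.135,97)
"
```

```text
t 18.98 pos [0.5656 0.2133 0.3709] psi 97.0 tilt -1.0 shift cm [-4.87  1.19 23.58] turn -0.0 open -0.0 q [ 0.24 -0.04  1.48 -0.    1.71 -1.45] F [-0.5  0.7 -0.4] grip 0.0
```

>>> {"op": "send_rows", "data": {"rows": [[0,[-4.9,1.2,0],0],[0,[0,0,5.5],0],[0,[0,0,5.5],0],[0,[0,0,5.5],0],[0,[0,0,5],0],[0,[0,0,2],0],[0,[0,0,0],0],[0,[0,0,0],0]]}}

```text
t: 19.98
tool_pos: [0.6145, 0.2327, 0.1402]
tool_rot: [-0.188, 3.132, 0.001]
contact_force: [-0.7, 0.3, 0.3]
opening: 0.0001
grip_force: 0.0
```

```bash
python3 -c "
from h import *
go(.612,.2308,.084,97)
"
```

```text
t 19.98 pos [0.6145 0.2327 0.1402] psi 96.9 tilt -1.0 shift cm [ 0.29 -0.16  5.62] turn -0.1 open 0.0001 q [ 0.25  0.19  1.62 -0.    1.33 -1.44] F [-0.7  0.3  0.3] grip 0.0
```

>>> {"op": "send_rows", "data": {"rows": [[0,[0.3,-0.2,1],0],[0,[0,0,1],0],[0,[0,0,1],0],[0,[0,0,1],0],[0,[0,0,0.8],0],[0,[0,0,0.6],0],[0,[0,0,0.3],0],[0,[0,0,0],0]]}}

```text
t: 20.98
tool_pos: [0.6095, 0.2303, 0.0838]
tool_rot: [0.189, -3.133, 0.001]
contact_force: [-13.2, -3.1, 20.3]
opening: 0.0002
grip_force: 10.1
```

```bash
python3 -c "
from h import *
go(.612,.2308,.084,97)
"
```

```text
t 20.98 pos [0.6095 0.2303 0.0838] psi 96.9 tilt -1.0 shift cm [-0.25  0.01 -0.02] turn -0.1 open 0.0002 q [ 0.25  0.24  1.66 -0.    1.24 -1.44] F [-13.2  -3.1  20.3] grip 10.1
```

>>> {"op": "send_rows", "data": {"rows": [[0,[0,0,-2],0],[0,[0,0,-3],0],[0,[0,0,-3],0],[0,[0,0,-1],0],[0,[0,0,0],0]]}}

```text
t: 21.6
tool_pos: [0.6103, 0.2303, 0.1705]
tool_rot: [-0.188, 3.135, 0.0]
contact_force: [-0.3, -0.3, -0.4]
opening: -0.0002
grip_force: 0.0
```

```bash
python3 -c "
from h import *
go(.512,.3232,.17,97)
"
```

```text
t 21.6 pos [0.6103 0.2303 0.1705] psi 96.9 tilt -1.0 shift cm [ 8.65 10.4   0.04] turn -0.1 open -0.0002 q [ 0.25  0.16  1.6  -0.    1.38 -1.44] F [-0.3 -0.3 -0.4] grip 0.0
```

>>> {"op": "send_rows", "data": {"rows": [[0,[2.6,3.1,0],0],[0,[3.5,4.2,0],0],[0,[2.5,3.1,0],0],[0,[0,0,1.5],0],[0,[0,0,1.5],0],[0,[0,0,0],0],[0,[0,0,0],0]]}}

```text
t: 22.48
tool_pos: [0.5128, 0.3224, 0.1399]
tool_rot: [0.186, -3.136, 0.0]
contact_force: [0.7, 0.7, 0.4]
opening: -0.0
grip_force: 0.0
```

```bash
python3 -c "
from h import *
go(.512,.3232,.084,97)
d,W=grab('top');h=cv2.cvtColor(d['frame'],cv2.COLOR_RGB2HSV);m=((h[...,0]>=105)&(h[...,0]<=125)&(h[...,1]>120)&(W[...,2]>.078)).astype(np.uint8)
k,L,s,c=cv2.connectedComponentsWithStats(m)
for i in range(1,k):
  if s[i,4]>20: q=W[L==i];print(c[i].round(),s[i,4],q.mean(0).round(4),q.max(0).round(3))
"
```

```text
t 22.48 pos [0.5128 0.3224 0.1399] psi 96.8 tilt -1.0 shift cm [0.06 0.09 5.59] turn -0.2 open -0.0 q [ 0.44  0.08  1.74 -0.    1.32 -1.25] F [0.7 0.7 0.4] grip 0.0
[240. 153.] 95 [0.6118 0.231  0.0838] [0.629 0.246 0.089]
[205. 153.] 42 [0.6073 0.3338 0.0954] [0.619 0.347 0.11 ]
[242. 184.] 73 [0.5149 0.2192 0.0969] [0.526 0.232 0.117]
```

Clip 2 is flat at (0.612,0.231). Now clip 0.

>>> {"op": "send_rows", "data": {"rows": [[0,[0.1,0.1,1],0],[0,[0,0,1],0],[0,[0,0,1],0],[0,[0,0,1],0],[0,[0,0,0.8],0],[0,[0,0,0.6],0],[0,[0,0,0.3],0],[0,[0,0,0],0],[0,[0,0,0],0]]}}

```text
t: 23.65
tool_pos: [0.5111, 0.3241, 0.084]
tool_rot: [-0.189, 3.136, -0.0]
contact_force: [-0.0, -0.5, 7.5]
opening: 0.0003
grip_force: 3.5
```

>>> {"op": "send_rows", "data": {"rows": [[0,[0,0,-2],0],[0,[0,0,-3],0],[0,[0,0,-3],0],[0,[0,0,-1],0],[0,[0,0,0],0],[0,[0,0,0],0]]}}

```text
t: 24.4
tool_pos: [0.51, 0.3237, 0.1714]
tool_rot: [0.189, -3.133, 0.002]
contact_force: [0.4, 0.6, -0.5]
opening: -0.0001
grip_force: 0.0
```

```bash
cat >> h.py <<'E'
def clips():
    d,W=grab('top');h=cv2.cvtColor(d['frame'],cv2.COLOR_RGB2HSV);m=((h[...,0]>=105)&(h[...,0]<=125)&(h[...,1]>120)&(W[...,2]>.078)).astype(np.uint8)
    k,L,s,c=cv2.connectedComponentsWithStats(m)
    for i in range(1,k):
        if s[i,4]>20: q=W[L==i];print(c[i].round(),s[i,4],q.mean(0).round(4),q.max(0).round(3))
E
python3 -c "
from h import *
go(.5246,.22,.17,97);clips()
"
```

```text
t 24.4 pos [0.51   0.3237 0.1714] psi 96.9 tilt -1.0 shift cm [ -0.21 -10.47   0.15] turn -0.1 open -0.0001 q [ 0.44  0.05  1.72  0.    1.38 -1.25] F [ 0.4  0.6 -0.5] grip 0.0
[240. 153.] 97 [0.6118 0.2311 0.0836] [0.628 0.245 0.089]
[204. 154.] 50 [0.6054 0.3348 0.0971] [0.62  0.345 0.113]
[242. 184.] 72 [0.5151 0.2194 0.0965] [0.526 0.232 0.115]
[209. 185.] 32 [0.5124 0.3182 0.0833] [0.522 0.326 0.088]
```

>>> {"op": "send_rows", "data": {"rows": [[0,[-0.2,-3,0],0],[0,[0,-5,0],0],[0,[0,-2.5,0],0],[0,[0,0,1.5],0],[0,[0,0,1.5],0],[0,[0,0,0],0]]}}

```text
t: 25.2
tool_pos: [0.5236, 0.2205, 0.1401]
tool_rot: [0.19, -3.13, 0.001]
contact_force: [-0.5, -0.7, -0.0]
opening: -0.0
grip_force: 0.0
```

```bash
python3 -c "
from h import *
go(.5246,.22,.0835,97)
"
```

```text
t 25.2 pos [0.5236 0.2205 0.1401] psi 97.0 tilt -1.0 shift cm [-0.12 -0.06  5.66] turn -0.0 open -0.0 q [ 0.27 -0.    1.83  0.    1.32 -1.42] F [-0.5 -0.7 -0. ] grip 0.0
```

>>> {"op": "send_rows", "data": {"rows": [[0,[-0.1,0,1],0],[0,[0,0,1],0],[0,[0,0,1],0],[0,[0,0,1],0],[0,[0,0,0.8],0],[0,[0,0,0.6],0],[0,[0,0,0.3],0],[0,[0,0,0],0],[0,[0,0,0],0]]}}

```text
t: 26.32
tool_pos: [0.5257, 0.22, 0.0855]
tool_rot: [0.189, -3.134, 0.001]
contact_force: [0.0, 0.1, -0.4]
opening: 0.0001
grip_force: 0.1
```

>>> {"op": "send_rows", "data": {"rows": [[0,[0,0,-2],0],[0,[0,0,-3],0],[0,[0,0,-3],0],[0,[0,0,-1],0],[0,[0,0,0],0],[0,[0,0,0],0]]}}

```text
t: 27.08
tool_pos: [0.5257, 0.2199, 0.1748]
tool_rot: [0.189, -3.133, 0.001]
contact_force: [0.1, 0.1, 0.6]
opening: 0.0001
grip_force: 0.0
```

```bash
python3 -c "
from h import *
go(.5994,.334,.14,97)
"
```

```text
t 27.07 pos [0.5257 0.2199 0.1748] psi 96.9 tilt -1.0 shift cm [-8.69 10.44  3.45] turn -0.1 open 0.0001 q [ 0.27 -0.03  1.8  -0.    1.38 -1.43] F [0.1 0.1 0.6] grip 0.0
```

>>> {"op": "send_rows", "data": {"rows": [[0,[-2.7,3.1,0],0],[0,[-3.5,4.2,0],0],[0,[-2.5,3.1,0],0],[0,[0,0,1.5],0],[0,[0,0,2],0],[0,[0,0,0],0],[0,[0,0,0],0]]}}

```text
t: 27.95
tool_pos: [0.6001, 0.333, 0.1409]
tool_rot: [0.187, -3.135, 0.001]
contact_force: [1.0, -0.6, 0.9]
opening: 0.0
grip_force: 0.0
```

```bash
python3 -c "
from h import *
go(.5994,.334,.083,97)
clips()"
```

```text
t 27.95 pos [0.6001 0.333  0.1409] psi 96.8 tilt -1.0 shift cm [0.05 0.11 5.79] turn -0.2 open 0.0 q [ 0.4   0.26  1.54 -0.    1.35 -1.29] F [ 1.  -0.6  0.9] grip 0.0
[240. 153.] 96 [0.6118 0.2309 0.0835] [0.628 0.246 0.091]
[242. 181.] 95 [0.526  0.2209 0.0842] [0.541 0.233 0.093]
```

>>> {"op": "send_rows", "data": {"rows": [[0,[0,0.1,1],0],[0,[0,0,1],0],[0,[0,0,1],0],[0,[0,0,1],0],[0,[0,0,0.8],0],[0,[0,0,0.7],0],[0,[0,0,0.4],0],[0,[0,0,0],0],[0,[0,0,0],0]]}}

```text
t: 29.12
tool_pos: [0.6, 0.335, 0.0839]
tool_rot: [0.189, -3.135, 0.0]
contact_force: [-5.9, -2.4, 9.8]
opening: 0.0004
grip_force: 5.0
```

>>> {"op": "send_rows", "data": {"rows": [[0,[0,0,-2],0],[0,[0,0,-3],0],[0,[0,0,-3],0],[0,[2.7,-3.1,0],0],[0,[3.5,-4.2,0],0],[0,[2.5,-3.1,0],0],[0,[0,0,2],0],[0,[0,0,2],0],[0,[0,0,2],0],[0,[0,0,0],0]]}}

```text
t: 30.38
tool_pos: [0.5248, 0.2212, 0.0988]
tool_rot: [0.189, -3.13, 0.002]
contact_force: [0.4, -0.0, 0.3]
opening: -0.0004
grip_force: 0.0
```

```bash
python3 -c "
from h import *
go(.5246,.22,.0835,97);clips()
"
```

```text
t 30.38 pos [0.5248 0.2212 0.0988] psi 96.9 tilt -1.0 shift cm [ 0.02 -0.12  1.53] turn -0.1 open -0.0004 q [ 0.27  0.04  1.85  0.    1.25 -1.42] F [ 0.4 -0.   0.3] grip 0.0
```

>>> {"op": "send_rows", "data": {"rows": [[0,[0,0,0.8],0],[0,[0,0,0.5],0],[0,[0,0,0.3],0],[0,[0,0,0],0],[0,[0,0,0],0]]}}

```text
t: 31.05
tool_pos: [0.5266, 0.2212, 0.0866]
tool_rot: [-0.188, 3.135, 0.0]
contact_force: [-0.2, 0.0, 1.0]
opening: -0.0002
grip_force: 0.0
```

>>> {"op": "send_rows", "data": {"rows": [[0,[0,0,-2],0],[0,[0,0,-3],0],[0,[0,0,-3],0],[0,[0,0,-4],0],[0,[0,-5,0],0],[2,[0,-5,0],0],[4,[0,-5,0],0],[5,[0,0,0],0],[5,[0,0,0],0]]}}

```text
t: 32.17
tool_pos: [0.5448, 0.0725, 0.2076]
tool_rot: [-0.188, 3.134, 0.001]
contact_force: [-0.4, 0.6, -0.3]
opening: 0.0501
grip_force: 0.0
```

Run:
```python
from h import *
clips()
f=np.load("top0.npz")["f"].astype(int);W=np.load("top0.npz")["W"]
m=(f[...,0]-f[...,2]>50);m[:190]=0;m[245:]=0;m[:,:255]=0;m[:,315:]=0
v,u=np.nonzero(m);w=(f[...,0]-f[...,2])[m];print("tab",len(v),np.average(u,weights=w),np.average(v,weights=w),np.average(W[m],axis=0,weights=w))
S=W[190:245,255:315];F=f[190:245,255:315];b=(F.min(-1)>120)&(S[...,2]>.055)
p=S[b];print("pointer",len(p),p.mean(0).round(4));q=S[(S[...,2]>.056)&(S[...,2]<.07)];print("disc",q.mean(0),len(q))
d=np.load("scene0.npz");g=d["f"].astype(int);Z=d["W"];m=(g[...,0]-g[...,2]>60)&(np.hypot(Z[...,0]-.427,Z[...,1]-.091)<.055)&(Z[...,2]>.03)
print("scene tab",m.sum(),Z[m].mean(0))
go(.4267,.0913,.2,105)
```

```text
[240. 153.] 96 [0.612  0.2311 0.0835] [0.628 0.246 0.089]
[205. 157.] 104 [0.5988 0.3339 0.0836] [0.617 0.349 0.091]
[242. 181.] 94 [0.5261 0.2209 0.0851] [0.541 0.233 0.093]
[208. 185.] 96 [0.5136 0.3238 0.0833] [0.531 0.339 0.088]
tab 4 298.5163934426229 216.45901639344262 [0.42411834 0.04986318 0.05705855]
pointer 28 [0.4348 0.0804 0.0662]
disc [0.42524609 0.08929666 0.05946316] 177
scene tab 0 [nan nan nan]
t 32.23 pos [0.5446 0.073  0.2073] psi 96.9 tilt -1.0 shift cm [11.48  3.24  0.72] turn -8.1 open 0.0499 q [-0.   -0.11  1.82  0.    1.44 -1.69] F [0.3 0.  0.4] grip 0.0<stdin>:9: RuntimeWarning: Mean of empty slice.
  ret = um.true_divide(
```

>>> {"op": "send_rows", "data": {"rows": [[3,[0,5,0],0],[0,[0,5,0],0],[0,[0,5,0],0],[0,[0,0,3],0],[0,[0,0,4],0],[0,[0,0,3],0],[0,[0,0,1.2],0],[0,[0,0,1.0],0],[0,[0,0,0.3],0],[0,[0,0,0],0]]}}

```text
t: 33.48
tool_pos: [0.5273, 0.2221, 0.084]
tool_rot: [-0.189, 3.134, 0.002]
contact_force: [-4.0, 0.1, 6.1]
opening: -0.0
grip_force: 2.9
```

Run:
```python
from h import *
go(.526,.221,.083,97)
```

```text
t 33.48 pos [0.5273 0.2221 0.084 ] psi 96.9 tilt -1.0 shift cm [ 0.14 -0.1   0.1 ] turn -0.1 open -0.0 q [ 0.27  0.06  1.86  0.    1.22 -1.42] F [-4.   0.1  6.1] grip 2.9
```

>>> {"op": "send_rows", "data": {"rows": [[0,[0,0,-2],0],[0,[0,0,-4],0],[0,[0,0,-5],0],[2,[0,-5,0],0],[4,[0,-5,0],0],[5,[0,-3,0],-8],[5,[0,0,0],0],[5,[0,0,0],0]]}}

```text
t: 34.48
tool_pos: [0.5425, 0.0926, 0.1926]
tool_rot: [-0.405, 3.114, 0.0]
contact_force: [0.2, 0.7, -0.5]
opening: 0.05
grip_force: 0.0
```

```bash
cat >> h.py <<'E'
def unproj(d,u,v,z):
    T=np.array(d["cam_to_world"]);r=T[:3,:3]@np.array([(u-d["cx"])/d["fx"],(v-d["cy"])/d["fy"],1]);return (T[:3,3]+r*(z-T[2,3])/r[2])[:2]
E
python3 - <<'E'
from h import *
d,W=grab("top")
clips()
for n in("top0","top1"):
    f=np.load(n+".npz")["f"][208:225,292:306].astype(float)
    w=np.clip(f[...,0]-f[...,2]-8,0,None); w[f[...,0]<130]=0
    v,u=np.mgrid[208:225,292:306]; uu,vv=(u*w).sum()/w.sum(),(v*w).sum()/w.sum()
    p=unproj(d,uu,vv,.052)
    W=np.load(n+".npz")["W"];V=W[190:245,255:315];z=V[...,2]
    q=V[(z>.083)&(z<.1)][:,:2];r=cv2.minAreaRect((q*1000).astype(np.float32));_,e=np.linalg.eigh(np.cov(q.T));e=e[:,1]*np.sign(e[0,1])
    t=V[(z>.044)&(z<.056)];rt=cv2.minAreaRect((t[:,:2]*1000).astype(np.float32))
    # disc by dark pixels
    g=np.load(n+".npz")["f"][190:245,255:315].max(-1);k,L,s,c=cv2.connectedComponentsWithStats((g<100).astype(np.uint8))
    print(n,"tab px",uu,vv,p,"bar",r,q.mean(0),"bar ang",np.degrees(np.arctan2(e[1],e[0])),"box",rt)
    a=np.array(rt[0])/1000
    for c in(a,np.array(r[0])/1000,q.mean(0)): print("  tab ang",np.degrees(np.arctan2(*(p-c)[::-1])),np.linalg.norm(p-c))
go(.4267,.0913,.12,105)
E
```

```text
[238. 153.] 71 [0.609  0.2326 0.0949] [0.628 0.246 0.489]
[205. 157.] 103 [0.5989 0.334  0.0837] [0.618 0.348 0.091]
[240. 181.] 51 [0.5263 0.2268 0.0838] [0.542 0.234 0.09 ]
[208. 185.] 96 [0.514  0.3238 0.0833] [0.53  0.339 0.088]
top0 tab px 298.6119733924612 216.36141906873615 [0.42472236 0.04972267] bar ((426.74639892578125, 91.35486602783203), (52.650814056396484, 13.803123474121094), 14.889744758605957) [0.42616668 0.09092876] bar ang 14.894611407606988 box ((426.52276611328125, 91.33916473388672), (98.4811782836914, 99.51039123535156), 17.38191032409668)
  tab ang -92.47718022870174 0.04165542286829504
  tab ang -92.7833702690282 0.041681370410683274
  tab ang -92.00745944686892 0.04123139512262408
top1 tab px 298.459587955626 216.26148969889064 [0.42502074 0.05019389] bar ((426.4703369140625, 91.18208312988281), (52.36383056640625, 13.472362518310547), 15.005438804626465) [0.42611031 0.09081754] bar ang 14.935544067436513 box ((426.07305908203125, 91.48408508300781), (99.5596923828125, 99.32295227050781), 17.439889907836914)
  tab ang -91.45992452541067 0.04130360383210297
  tab ang -92.02549445651864 0.041013819781715526
  tab ang -91.53637277079775 0.040638259342290727
t 34.58 pos [0.5421 0.0931 0.1919] psi 104.9 tilt -1.0 shift cm [11.21  2.8   7.18] turn -0.1 open 0.05 q [ 0.03 -0.1   1.83  0.    1.41 -1.8 ] F [-0.6 -0.  -1. ] grip 0.0
```

>>> {"op": "send_rows", "data": {"rows": [[5,[3,0.8,0],0],[5,[5,1.2,0],0],[5,[3.2,0.8,0],0],[5,[0,0,3],0],[5,[0,0,3],0],[5,[0,0,1],0],[5,[0,0,0],0],[5,[0,0,0],0]]}}

```text
t: 35.58
tool_pos: [0.4276, 0.0907, 0.1227]
tool_rot: [-0.407, 3.113, -0.0]
contact_force: [0.7, -0.2, 0.9]
opening: 0.05
grip_force: 0.0
```

Run:
```python
from h import *
go(.4264,.0913,.063,104.9)
```

```text
t 35.58 pos [0.4276 0.0907 0.1227] psi 104.9 tilt -1.0 shift cm [0.11 0.1  5.97] turn 0.0 open 0.05 q [ 0.04 -0.33  2.14  0.    1.33 -1.79] F [ 0.7 -0.2  0.9] grip 0.0
```

>>> {"op": "send_rows", "data": {"newtons": 40, "rows": [[5,[0.1,0.1,2],0],[5,[0,0,2],0],[5,[0,0,1.5],0],[5,[0,0,0.4],0],[5,[0,0,0],0],[1,[0,0,0],0],[1,[0,0,0],0],[1,[0,0,0],0],[1,[0,0,0],0]]}}

```text
t: 36.7
tool_pos: [0.4258, 0.0916, 0.0631]
tool_rot: [-0.407, 3.114, 0.001]
contact_force: [-1.6, 2.9, 6.9]
opening: 0.0132
grip_force: 40.9
```

Run:
```python
from h import *
go(.4264,.0913,.063,-2)
```

```text
t 36.7 pos [0.4258 0.0916 0.0631] psi 104.9 tilt -1.0 shift cm [-0.05 -0.04  0.01] turn -73.1 open 0.0132 q [ 0.04 -0.25  2.19  0.    1.2  -1.79] F [-1.6  2.9  6.9] grip 40.9
```

>>> {"op": "send_rows", "data": {"rows": [[0.8,[0,0,0],7.5],[0.8,[0,0,0],7.5],[0.8,[0,0,0],7.5],[0.8,[0,0,0],7.5],[0.8,[0,0,0],7.5],[0.8,[0,0,0],7.5],[0.8,[0,0,0],7.5],[0.8,[0,0,0],7.5],[0.8,[0,0,0],7.5],[0.8,[0,0,0],7.5]]}}

```text
t: 37.95
tool_pos: [0.4255, 0.0907, 0.0631]
tool_rot: [1.579, 2.716, -0.002]
contact_force: [-4.1, -0.5, 7.6]
opening: 0.0133
grip_force: 41.2
```

>>> {"op": "send_rows", "data": {"rows": [[0.8,[0,0,0],7.5],[0.8,[0,0,0],7.5],[0.8,[0,0,0],7.5],[0.8,[0,0,0],6],[0.8,[0,0,0],3.4],[0.8,[0,0,0],0],[0.8,[0,0,0],0]]}}

```text
t: 38.83
tool_pos: [0.425, 0.0907, 0.0631]
tool_rot: [-2.26, -2.182, 0.004]
contact_force: [-5.8, -0.9, 8.7]
opening: 0.0138
grip_force: 41.4
```

Run:
```python
from h import *
go(.4264,.0913,.063,-2)
```

```text
t 38.83 pos [0.425  0.0907 0.0631] psi -2.0 tilt -1.0 shift cm [0.07 0.14 0.01] turn -0.0 open 0.0138 q [ 0.04 -0.25  2.19 -0.    1.21  0.07] F [-5.8 -0.9  8.7] grip 41.4
```

Release, rise, and back off sideways towards the free area to check.

>>> {"op": "send_rows", "data": {"rows": [[3,[0,0,0],0],[4.5,[0,0,0],0],[4.5,[0,0,0],0],[4.5,[0,0,-2],0],[4.5,[0,0,-4],0],[4.5,[0,0,-5],0],[4.5,[0,0,-5],0],[4.5,[-5,0,-2],0],[4.5,[-5,0,0],0],[4.5,[-5,0,0],0]]}}

```text
t: 40.08
tool_pos: [0.4201, -0.0602, 0.2428]
tool_rot: [2.258, 2.182, 0.001]
contact_force: [0.5, 0.5, 0.5]
opening: 0.0452
grip_force: 0.0
```

>>> {"op": "send_rows", "data": {"rows": [[4.5,[-6,0,0],0],[4.5,[-6,0,0],0],[4.5,[-6,0,0],0],[4.5,[0,0,0],0],[4.5,[0,0,0],0]]}}

```text
t: 40.7
tool_pos: [0.4136, -0.2385, 0.2419]
tool_rot: [-2.26, -2.181, -0.0]
contact_force: [0.8, 0.4, 0.3]
opening: 0.0447
grip_force: 0.0
```

Run:
```python
from h import *
d,W=grab("top");f=d["frame"]
V=W[190:245,255:315];z=V[...,2];q=V[(z>.083)&(z<.1)][:,:2];_,e=np.linalg.eigh(np.cov(q.T));e=e[:,1];print(len(q),q.mean(0),"bar ang",np.degrees(np.arctan2(e[1],e[0])))
s=d=grab("scene")[0]["frame"]
a=cv2.resize(f[190:245,255:315],(390,358),interpolation=cv2.INTER_CUBIC);b=cv2.resize(s[110:220,240:360],(390,358),interpolation=cv2.INTER_CUBIC)
save("fin",np.hstack([a,b]));clips();go(0,0,0)
```

```text
84 [0.42603341 0.0896066 ] bar ang 88.51993243701374
[240. 153.] 96 [0.6118 0.2309 0.084 ] [0.628 0.245 0.09 ]
[205. 157.] 101 [0.5988 0.3338 0.0834] [0.617 0.348 0.09 ]
[242. 181.] 95 [0.526  0.2207 0.0837] [0.542 0.233 0.089]
[207. 185.] 96 [0.5138 0.324  0.0837] [0.531 0.339 0.089]
t 40.85 pos [ 0.414  -0.2375  0.2422] psi -1.9 tilt -1.0 shift cm [ 22.36 -42.17  24.22] turn None open 0.0451 q [-0.68 -0.32  1.93  0.    1.53 -0.64] F [-0.1  0.3 -0.1] grip 0.0
```

View pics/fin.png

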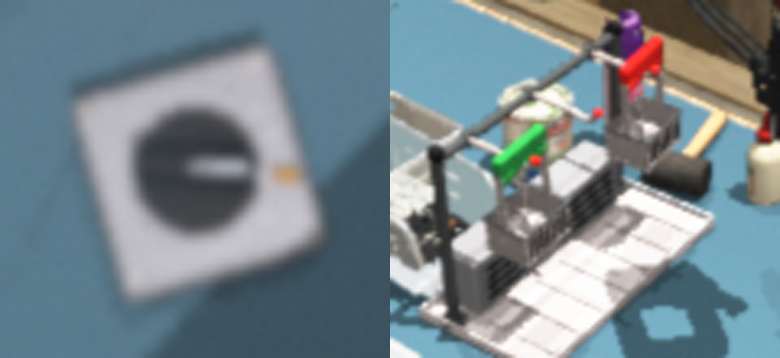

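The white pointer (220,167) lines up with the orange tab (287,173). The green (520,155) and red (640,60) baskets both hang on their hooks, and all four clips are flat.

```bash
python3 -c "
from station import ctrl
print(ctrl.finish_job())"
```

```text
the job is handed in; nothing more can be done
None
```

The job is handed in, with no verdict returned yet: by the last camera check the green and red baskets hang on hooks 0 and 2 (no yellow basket found), all four lid clips are flat, and the dial pointer is within about 1° of the orange tab.

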